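# Open the dial lock on the parts box and hold up its shackle

### The job

Unlock the black parts box: first turn the orange clamp knob a quarter turn anticlockwise to its stop, then turn the black dial click by click clockwise until its pointer rests in the click at the green mark. Then pull the steel shackle straight up out of the lock without forcing it, and finish holding it up, upright, in the gripper, well clear above the lock (its feet at least 6 cm above the lock's face); leave the dial at the mark, the clamp free and the other things alone.

Things in the scene. Friction and masses are not known exactly. Their poses are not given: they have to be found in the camera images.
- lock: grey lock housing fixed to the bench, 96 (its x) x 300 (its y) x 46 mm high; origin at the centre of its underside on the bench, z up, x away from the robot and y to the left at yaw 0. On its top face: the dial at y = +100 mm, the clamp knob at y = -100 mm, the shackle in the middle, legs at y = +24 and -24 mm. The black parts box (100 x 130 x 37 mm) is fixed behind it, centre at x = +122 mm
- lock_top (a point): centre of the lock's top face, 46 mm above the bench. A steel hasp strap 24 mm wide lies on the face along the lock's x, under the shackle's crown, 4 mm high with an upturned lip to 9 mm; it runs back to the box lid
- green_mark (a point): centre of the green mark on the lock's face, 36.5 mm from the dial's axis on the robot's side (the lock's -x); the white marks round the dial are the other clicks, 24 degrees apart
- dial (a joint): rad, 0 = pointer at the green mark = open, growing clockwise seen from above; range -1.75 to 0.9. It starts anticlockwise of the green mark (-1.42 to -0.4), in a click or on the edge of one, so turn it clockwise. Clicks every 0.419 rad (0, -0.419, -0.838 ...): a sprung ball draws it into the nearest click when let go, with up to about 0.1 N m. The shackle comes out only within about 0.1 rad of 0
- dial_grip (a point): point on the dial's axis at grasping height, 24 mm above the lock's face: a round black upright knob, 36 mm diameter, from 6 to 34 mm above the face, on a steel skirt of 54 mm diameter and 6 mm high; a white line on its top and a red line on its skirt are the pointer
- clamp (a joint): rad, 0 = clamped (bar along the lock's y, its white end line at the red mark away from the shackle), growing anticlockwise seen from above to the stop at 1.57 = free (bar along the lock's x, white line at the white mark, on the far side); starts at 0 to 0.3; friction about 0.06 N m, stays where left. Free beyond 1.25
- clamp_grip (a point): point on the clamp knob's axis at grasping height, 24 mm above the lock's face: an orange upright bar 14 mm thick, 46 mm long, from 10 to 34 mm above the face, on a steel disc of 48 mm diameter and 7 mm high. At joint value 0 the bar's long side lies along the lock's y axis; it turns with the joint
- shackle: loose steel U of 10 mm round bar, 58 mm wide over the legs, 91 mm tall, 0.15 kg; origin midway between the undersides of its feet (32 mm below the lock's face while locked), z up towards the crown, the U in its y-z plane; its legs sit 32 mm deep in the lock with about 1 mm play
- shackle_crown (a point): middle of the crown's bar, 86 mm above the shackle's origin (54 mm above the lock's face while locked); the bar runs along the shackle's y, straight for 30 mm there, 10 mm thick: pinch it across, fingers closing along the shackle's x
- pliers: red-handled pliers lying on the bench to the right, 76 x 150 x 14 mm; a bystander, origin at its underside centre
- red_driver: small screwdriver with black and red handle lying on the right, 18 x 140 x 18 mm; a bystander
- tape_roll: roll of yellow tape lying flat on the right, 78 mm diameter, 19 mm high; a bystander
- cap_jar: small open clear jar at the left rear, 44 mm diameter, 29 mm high; a bystander
There are look-alikes about, which are no part of the job. What is shaped like the shackle but blue or yellow is not meant.

How it is judged:
By the outcome, as a careful person would: the job done as asked, in the order asked, and still so for the second after the job is handed in, while the arm keeps its last pose, push and grip.
It also fails if it takes over 48 s, if anything falls off the work surface, if the arm or the gripper's body presses on something with over 40 N, if the wrist force passes 120 N, or if a joint passes its speed limit or range.

### The arm

A 6-joint arm with a two-finger parallel gripper is mounted at the origin on a cart in front of the work surface, level with it; the furniture and walls round the work are solid. World frame = base frame: x ahead of the robot, y to its left, z up, the work surface at z = 0. Lengths are in m, angles in rad, forces in N, time in s.
With the tool pointing down it reaches from about 0.425 to 0.95 m from the base axis. Payload 3.5 kg.
Tool frame: the origin (TCP) lies at the very end of the fingers, on their centre line; the grasp point (between the pads) lies ctrl.tcp_to_grasp behind it (ctrl.tcp_to_grasp is the distance from the TCP to the grasp point, in m); z points along the fingers, y is the line along which they close (so a half turn about z gives the same grasp; the last joint's range is limited). The gripper opens to 85 mm and grips with 20 to 120 N. Pads are 22 mm wide; open, the fingers measure 114 mm over their backs; the gripper's body (76 mm by 85 mm) begins 54 mm behind the grasp point. The pads swing forward as they close: fully open they stand 13 mm farther back than shut.
Start: joints at [1.101, 0.286, 1.577, -0, 1.279, -0.15], TCP at [0.212, 0.641, 0.231] pointing down, gripper open.
Joint ranges: [-2.77, 2.77], [-0.9, 2.22], [0.21, 2.48], [-1.53, 4.67], [0.24, 2.81], [-2.84, 2.84]. Speed limits (rad/s): [2.79, 2.79, 3.14, 3.14, 3.14, 3.14].

### API

Orientations are given as a unit quaternion [x, y, z, w].
In Python, from plant import ctrl gives the robot as it stands.
- The arm moves only by the shell command python3 -m inch 'ROWS' [FORCE]. ROWS is JSON, a list of rows, each an object with "slide": the shift along the tool's x, y, z in cm, a list of three; "turn": the turn about the tool's z in rad; "grip": the finger opening in cm, from 0 to 8.54. A call has 1 to 20 rows; each row is the pose to reach, as a shift and turn from the pose commanded when the call began, along the tool's axes at that moment; what a row does not reach only later rows make up. A row lasts 1/10 s, in which the tool goes at most 50 mm and 8.59 degrees, less where a joint would pass 70% of its speed; a pose out of reach is approached as far as the arm can. A call with a gripper value outside its range is refused whole. The fingers move at their own pace and stop on an object; FORCE is the grip in N (left out, the last holds). Time passes only in rows, so rows that repeat a pose let the fingers close. It gives the time, the measured TCP pose, the force, the opening and the grip force at its end, in the units of the state.
- ctrl.get_state(): the state, without advancing time (a new reading comes with each control period).
- ctrl.read_camera(name): name is "scene" or "top" or "wrist"; returns (picture, depth): 384x512x3 uint8, red, green, blue; 384x512 float32, m along the optical axis (not along the pixel's ray), 0 where there is no reading.
- ctrl.camera_info(name): a dict with "K" (3x3 intrinsics, pixels), "D" ([k1, k2, p1, p2, k3] as OpenCV has them; the pictures are not rectified), "camera_from_world" (4x4, takes a point from world to camera coordinates); the wrist camera has in their place "T_tool_cam" (4x4, takes a point from camera to tool coordinates, whose origin is the TCP and whose axes are the flange's). Camera axes: x right, y down, z forward; pixel columns grow to the right and rows downward; lengths in m; the calibration is good to about 2 mm. A picture is of the moment at which its call begins: read the wrist's pose just before it. camera_info takes no time and is no camera call.
- ctrl.sign_off(): hands the job in; it is judged then, once.
The state is a dict: "time": time; "qpos": joint angles; "dq": joint speeds; "joint_efforts": joint torques, N m; "eef_pos": TCP position; "tcp_rot": TCP orientation; "contact_force": force on the tool from outside, world axes, zero at the start; "wrist_torque": the same for the moment, N m; "opening": opening from 0.0 (shut) to 1.0 (fully open); "finger_force": force on a finger pad.
Only numpy, scipy, OpenCV 4.12 (cv2) and the standard library are available. Lean on these libraries where they do the work, as an engineer would, in place of code of your own. Each camera call takes 0.05 s, during which the arm holds its last target. There are 200 camera calls.

## Working session

There is one attempt and no reset: what is moved stays moved. The work goes in short steps, Python scripts to look and compute and a shell command to move; the robot and the scene stay as the last step left them, time stands still between calls to the robot, and variables do not carry over. Pictures are saved under pics/ and viewed, at most 10 in all, crops included, and the job is handed in when it is done.

```bash
ls; mkdir -p pics
cat > h.py <<'E'
import numpy as np, cv2
from plant import ctrl
from scipy.spatial.transform import Rotation as R
def cam(name):
    st=ctrl.get_state(); im,d=ctrl.read_camera(name); i=ctrl.camera_info(name)
    if name=="wrist":
        T=np.eye(4);T[:3,:3]=R.from_quat(st['tcp_rot']).as_matrix();T[:3,3]=st['eef_pos']
        W=T@np.array(i['T_tool_cam'])
    else: W=np.linalg.inv(np.array(i['camera_from_world']))
    return im,d,np.array(i['K']),np.array(i['D']),W
def ray(c,u,v):
    im,d,K,D,W=c
    p=cv2.undistortPoints(np.array([[[u,v]]],float),K,D)[0,0]
    return W[:3,3],W[:3,:3]@np.array([p[0],p[1],1])
def at_z(c,u,v,z):
    o,r=ray(c,u,v); return o+r*(z-o[2])/r[2]
def at_d(c,u,v):
    o,r=ray(c,u,v); return o+r*c[1][int(round(v)),int(round(u))]
def proj(c,P):
    im,d,K,D,W=c; M=np.linalg.inv(W)
    return cv2.projectPoints(np.array(P,float).reshape(-1,3),cv2.Rodrigues(M[:3,:3])[0],M[:3,3],K,D)[0][:,0]
def cloud(c):
    im,d,K,D,W=c; v,u=np.mgrid[:384,:512]
    p=cv2.undistortPoints(np.stack([u,v],-1).reshape(-1,1,2).astype(float),K,D)[:,0]
    P=np.c_[p,np.ones(len(p))]*d.reshape(-1,1)
    return (P@W[:3,:3].T+W[:3,3]).reshape(384,512,3)
def save(n,im): cv2.imwrite('pics/'+n+'.png',im[...,::-1])
E
python3 - <<'E'
from h import *
import pickle
s=ctrl.get_state();print(s,ctrl.tcp_to_grasp)
for n in("top","scene"):
    c=cam(n);pickle.dump(c,open(n+'.pkl','wb'));save(n,c[0])
    print(n,c[4].round(3).tolist())
a=pickle.load(open('top.pkl','rb'))[0];b=pickle.load(open('scene.pkl','rb'))[0]
save('top_big',cv2.resize(a,(800,600)))
E
```

```text
pics
{'time': 0.0, 'qpos': array([ 1.10099721e+00,  2.87223464e-01,  1.57819854e+00, -4.07931197e-06,
        1.27858497e+00, -1.50014016e-01]), 'dq': array([-0.00048419, -0.00045008, -0.00176658, -0.00097051, -0.00011976,
       -0.00068346]), 'joint_efforts': array([-1.39627227e-04, -4.05987096e+01, -2.92625356e+01, -6.29195529e-05,
        5.82048131e-03, -8.69891380e-06]), 'eef_pos': array([0.2118729 , 0.64018745, 0.22989698]), 'tcp_rot': array([ 1.59211430e-01,  9.87243771e-01, -1.15024999e-03, -3.66288066e-04]), 'contact_force': array([-0.04861178, -0.27862495, -0.3320396 ]), 'wrist_torque': array([ 0.03068034, -0.01083152, -0.01480899]), 'finger_force': 0.0, 'opening': 0.9973488220723671} 0.0187
top [[-0.012, -0.98, 0.199, 0.369], [-1.0, 0.011, -0.006, -0.07], [0.003, -0.199, -0.98, 1.074], [0.0, 0.0, 0.0, 1.0]]
scene [[-0.735, -0.522, 0.432, 0.137], [-0.678, 0.557, -0.48, 0.401], [0.01, -0.646, -0.763, 0.825], [0.0, 0.0, 0.0, 1.0]]
```

View pics/top_big.png

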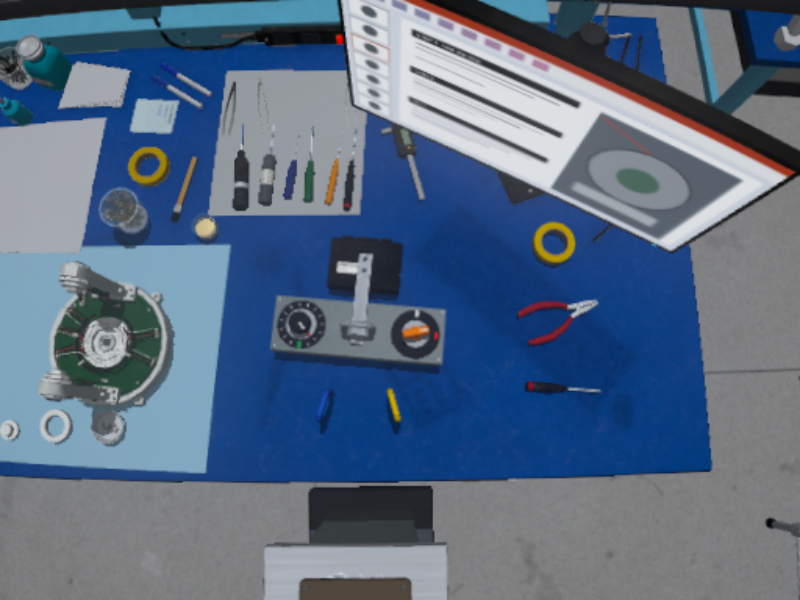

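View pics/scene.png

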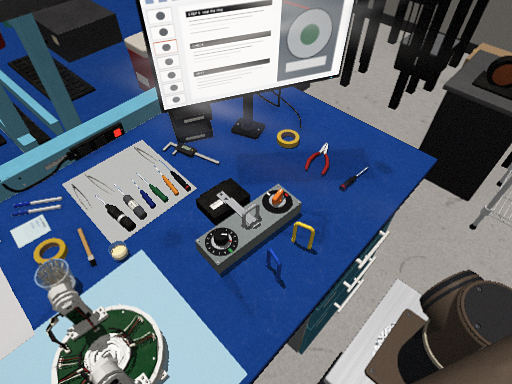

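The top view shows the lock spanning (275,297)–(445,365) in the 800x600 picture. The dial is at about (300,325), the orange clamp at (415,333), the shackle near (358,330), and the blue and yellow decoys are in front of it. Next I'll fit the lock's pose from depth.

Run:
```python
from h import *
import pickle
c=pickle.load(open('top.pkl','rb'));P=cloud(c)
k=.64
for u,v in [(278,297),(446,309),(443,362),(272,350),(301,324),(415,333)]:
    print(u,v,at_z(c,u*k,v*k,.046).round(4),at_d(c,u*k,v*k).round(4))
roi=np.zeros((384,512),bool);roi[185:240,165:295]=1
m=(abs(P[...,2]-.046)<.006)&roi
m&=(c[0].astype(int).max(2)-c[0].astype(int).min(2)<40)
(ct,sz,an)=cv2.minAreaRect(P[m][:,:2].astype(np.float32));print(ct,sz,an,m.sum(),np.median(P[m][:,2]))
s=pickle.load(open('scene.pkl','rb'));Q=cloud(s)
roi=np.zeros((384,512),bool);roi[175:275,185:310]=1
m=(abs(Q[...,2]-.046)<.005)&roi
print(cv2.minAreaRect(Q[m][:,:2].astype(np.float32)),m.sum())
x=cv2.resize(c[0][180:245,160:300],None,fx=5.6,fy=5.6,interpolation=cv2.INTER_CUBIC)
y=cv2.resize(s[0][170:275,190:325],None,fx=5.6,fy=5.6,interpolation=cv2.INTER_CUBIC);save('topc',x);save('scc',y)
print(x.shape,y.shape)
```

```text
278 297 [0.5804 0.1317 0.046 ] [0.5803 0.1316 0.0462]
446 309 [ 0.5555 -0.165   0.046 ] [ 0.564  -0.1693 -0.0007]
443 362 [ 0.4624 -0.1572  0.046 ] [ 0.4668 -0.1613 -0.0021]
272 350 [0.4863 0.1398 0.046 ] [ 0.4916  0.1493 -0.0007]
301 324 [0.5316 0.0898 0.046 ] [0.5263 0.0845 0.0798]
415 333 [ 0.5136 -0.1096  0.046 ] [ 0.5087 -0.1083  0.0811]
(0.5340561866760254, -0.010393410921096802) (0.29812124371528625, 0.11837224662303925) 84.47540283203125 3119 0.04733655869768949
((0.5313127636909485, -0.0011824369430541992), (0.28509798645973206, 0.28766176104545593), 33.855628967285156) 2746
(364, 784, 3) (588, 756, 3)
```

View pics/topc.png

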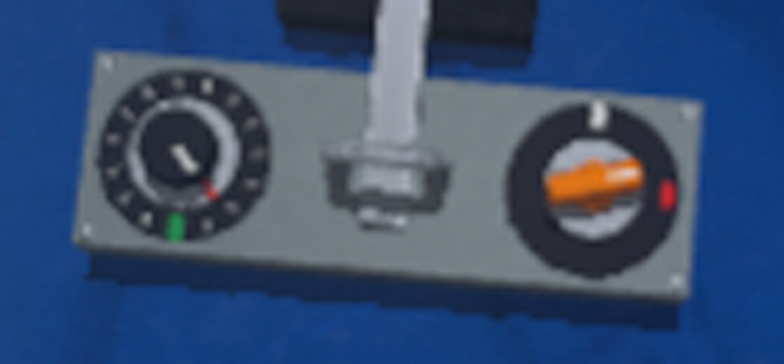

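The crop shows the dial's red pointer at about (210,190), anticlockwise of the green mark at (176,228). The clamp's white end points right and slightly up, at about (625,172). Next I'll compute the values and the first move.

Run:
```python
from h import *
import pickle
c=pickle.load(open('top.pkl','rb'));P=cloud(c)
f=lambda u,v,z: at_z(c,160+(u+.5)/5.6-.5,180+(v+.5)/5.6-.5,z)[:2]
C=np.array([f(97,50,.046),f(704,100,.046),f(690,298,.046),f(73,245,.046)]);ctr=C.mean(0)
yv=(C[0]+C[3]-C[1]-C[2]);yaw=np.arctan2(-yv[0],yv[1]);print(ctr,yaw,np.linalg.norm(C[0]-C[1]),np.linalg.norm(C[0]-C[3]))
ex=np.array([np.cos(yaw),np.sin(yaw)]);ey=np.array([-ex[1],ex[0]])
dial=ctr+.1*ey;cl=ctr-.1*ey;print('dial',dial,'clamp',cl)
r=f(210,190,.052)-dial;print('dial ang',np.arctan2(r@ey,-r@ex),np.linalg.norm(r)) 
g=f(176,228,.046)-dial;print('green',g@ex,g@ey)
t=f(182,158,.08)-dial;print('dial knob top',t@ex,t@ey)
a=f(552,185,.08);b=f(638,172,.08);q=(a+b)/2-cl;d=b-a;print('clamp top mid',q@ex,q@ey,'ang',np.arctan2(d@ex,-d@ey))
s=ctrl.get_state();M=R.from_quat(s['tcp_rot']).as_matrix();p=s['eef_pos']
for T in ([.42,.25,.22],[*(cl),.22]): print(((np.array(T)-p)@M*100).round(2))
m=(P[...,0]>.1)&(P[...,0]<.6)&(P[...,1]<.75)&(P[...,1]>.15);print('max z',np.percentile(P[m][:,2],[90,99,99.9]),P[m][P[m][:,2].argmax()])
print(np.array(ctrl.camera_info('wrist')['T_tool_cam']).round(3))
```

```text
[ 0.52218824 -0.01031689] -0.09520143086556719 0.3005716438601929 0.09715831963370826
dial [0.53169401 0.08923028] clamp [ 0.51268247 -0.10986407]
dial ang -0.7124669678185228 0.022116602545387793
green -0.035923464187720376 0.0009664590206472225
dial knob top -0.006265996227960883 -0.003886383633124216
clamp top mid 0.0004851552154262508 0.0008850347057912587 ang 0.23463062180109892
[-32.02 -30.5    1.06]
[-52.14 -61.75   1.12]
max z [0.04243292 0.20051118 0.21066673] [0.59207782 0.43756186 0.21287721]
[[ 0.    -0.962 -0.273  0.07 ]
 [ 1.     0.001 -0.001  0.001]
 [ 0.002 -0.273  0.962 -0.142]
 [ 0.     0.     0.     1.   ]]
```

```bash
python3 -m inch '[{"slide":[0,0,-5],"turn":0,"grip":8.5},{"slide":[-4,-4,-6],"turn":0,"grip":8.5},{"slide":[-8,-8,-6],"turn":0.1,"grip":8.5},{"slide":[-12,-12,-6],"turn":0.2,"grip":8.5},{"slide":[-16,-15,-6],"turn":0.3,"grip":8.5},{"slide":[-20,-19,-6],"turn":0.4,"grip":8.5},{"slide":[-24,-23,-6],"turn":0.5,"grip":8.5},{"slide":[-28,-27,-6],"turn":0.6,"grip":8.5},{"slide":[-32,-30.5,-6],"turn":0.7,"grip":8.5},{"slide":[-34,-34,-6],"turn":0.8,"grip":8.5},{"slide":[-37,-38,-6],"turn":0.9,"grip":8.5},{"slide":[-40,-42,-5],"turn":1.0,"grip":8.5},{"slide":[-42,-46,-4],"turn":1.11,"grip":6},{"slide":[-45,-50,-3],"turn":1.11,"grip":5},{"slide":[-47,-54,-2],"turn":1.11,"grip":4},{"slide":[-50,-58,-1],"turn":1.11,"grip":4},{"slide":[-52.1,-61.7,1],"turn":1.11,"grip":4},{"slide":[-52.1,-61.7,1],"turn":1.11,"grip":4},{"slide":[-52.1,-61.7,1],"turn":1.11,"grip":4},{"slide":[-52.1,-61.7,1],"turn":1.11,"grip":4}]' 40
python3 - <<'E'
from h import *
import pickle
s=ctrl.get_state();print(s['qpos'].round(3),s['eef_pos'],s['time'],s['opening'],s['contact_force'])
c=cam('wrist');pickle.dump(c,open('w1.pkl','wb'));save('w1',c[0])
E
```

```text
time: 2.1
eef_pos: [0.5124, -0.1086, 0.2208]
tcp_rot: [0.656, 0.755, -0.0, -0.001]
contact_force: [-1.0, 1.2, 0.2]
opening: 0.463
finger_force: 0.0
[-4.030e-01 -4.000e-02  1.955e+00  1.000e-03  1.228e+00 -5.430e-01] [ 0.51238282 -0.10857272  0.22078938] 2.1 0.462831342490271 [-1.00688189  1.248988    0.19818919]
```

View pics/w1.png

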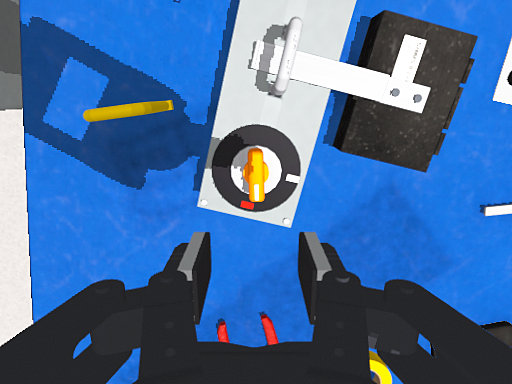

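The wrist view shows the orange bar at about (257,175), nearly square to the fingers. The shackle is at about (290,55).

```bash
cat >> h.py <<'E'
def bar(c):
    P=cloud(c);im=c[0].astype(int)
    m=(im[...,0]>170)&(im[...,2]<90)&(im[...,1]<190)&(P[...,2]>.065)&(P[...,2]<.09)
    return cv2.minAreaRect(P[m][:,:2].astype(np.float32)),m.sum(),np.percentile(P[m][:,2],[10,50,90])
def tool(p):
    s=ctrl.get_state();M=R.from_quat(s['tcp_rot']).as_matrix()
    print('slide cm',((np.array(p)-s['eef_pos'])@M*100).round(2),'heading',np.arctan2(M[1,1],M[0,1]).round(4))
E
python3 - <<'E'
from h import *
import pickle
c=pickle.load(open('w1.pkl','rb'))
print(bar(c))
P=cloud(c);im=c[0].astype(int)
m=(abs(P[...,2]-.046)<.004)&(P[...,0]>.42)&(P[...,0]<.6)&(im.min(2)>140)&(im.max(2)-im.min(2)<25)
q=P[m][:,:2];print(m.sum(),cv2.minAreaRect(q.astype(np.float32)))
# disc dark ring centre
m=(im.max(2)<80)&(abs(P[...,2]-.047)<.005)&(np.hypot(P[...,0]-.513,P[...,1]+.11)<.06)
print('ring',cv2.minEnclosingCircle(P[m][:,:2].astype(np.float32)))
tool([.5127,-.1099,.056])
E
```

```text
(((0.45073699951171875, -0.08458811044692993), (0.0427345409989357, 0.16497677564620972), 69.88882446289062), np.int64(868), array([0.07701086, 0.08467312, 0.0895898 ]))
15084 ((0.5340412259101868, -0.05318740755319595), (0.21289929747581482, 0.12569504976272583), 84.49646759033203)
ring ((0.513417661190033, -0.1077822595834732), 0.04267822206020355)
slide cm [-0.2  -0.02 16.54] heading 0.1413
```

Run:
```python
from h import *
import pickle
c=pickle.load(open('w1.pkl','rb'));P=cloud(c);im=c[0].astype(int)
m=(im[...,0]-im[...,2]>60)&(P[...,2]>.074)&(P[...,2]<.088)&(np.hypot(P[...,0]-.513,P[...,1]+.11)<.045)
q=P[m][:,:2].astype(np.float32);print(m.sum(),cv2.minAreaRect(q),q.mean(0))
m2=(P[...,2]>.074)&(P[...,2]<.088)&(np.hypot(P[...,0]-.513,P[...,1]+.11)<.045)
print(cv2.minAreaRect(P[m2][:,:2].astype(np.float32)))
```

```text
710 ((0.5137550234794617, -0.10734285414218903), (0.01395704410970211, 0.0446055643260479), 10.384212493896484) [ 0.51330596 -0.10540514]
((0.5137550234794617, -0.10734285414218903), (0.01395704410970211, 0.0446055643260479), 10.384212493896484)
```

```bash
python3 -m inch '[{"slide":[0,0.1,4],"turn":-0.04,"grip":4},{"slide":[0,0.1,8],"turn":-0.04,"grip":4},{"slide":[0,0.1,12],"turn":-0.04,"grip":4},{"slide":[0,0.1,14],"turn":-0.04,"grip":4},{"slide":[0,0.1,15.5],"turn":-0.04,"grip":4},{"slide":[0,0.1,16.4],"turn":-0.04,"grip":4},{"slide":[0,0.1,16.4],"turn":-0.04,"grip":4},{"slide":[0,0.1,16.4],"turn":-0.04,"grip":1},{"slide":[0,0.1,16.4],"turn":-0.04,"grip":1},{"slide":[0,0.1,16.4],"turn":-0.04,"grip":1},{"slide":[0,0.1,16.4],"turn":-0.04,"grip":1},{"slide":[0,0.1,16.4],"turn":-0.04,"grip":1},{"slide":[0,0.1,16.4],"turn":-0.04,"grip":1}]' 40
```

```text
time: 3.45
eef_pos: [0.5137, -0.1089, 0.059]
tcp_rot: [0.64, 0.768, -0.0, -0.0]
contact_force: [-5.1, 0.4, 5.3]
opening: 0.239
finger_force: 39.0
```

Run:
```python
from h import *
c=cam('wrist');save('w2',cv2.resize(c[0][130:384,120:400],None,fx=2,fy=2));s=ctrl.get_state();print(s['opening'],s['contact_force'],s['wrist_torque'])
```

```text
0.23901140918829553 [-5.86622917  0.64133015  6.44046158] [0.0071136  0.90737481 0.03340422]
```

View pics/w2.png

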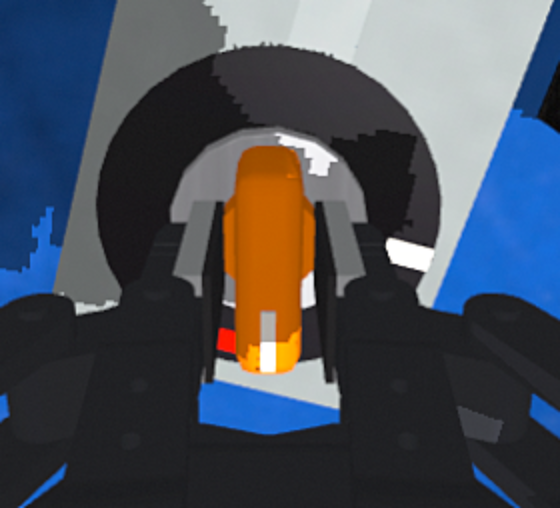

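The fingers are closed on a round orange hub about 20 mm wide at the bar's middle, visible at (228,225) in the crop, and not on the bar's flat sides. I'll check the hub's height.

Run:
```python
from h import *
c=cam('wrist');P=cloud(c);im=c[0].astype(int)
for u,v in [(234,240),(233,245),(235,250),(274,245),(274,240),(254,240),(254,215),(240,245)]: print(u,v,im[v,u],P[v,u].round(4))
import pickle
c=pickle.load(open('w1.pkl','rb'));P=cloud(c);im=c[0].astype(int)
for v in range(160,195,4): print(v,[(u,round(float(P[v,u,2]),4)) for u in range(238,280,3) if im[v,u,0]-im[v,u,2]>60])
```

```text
234 240 [201  98   0] [ 0.5037 -0.1038  0.0611]
233 245 [207 102   0] [ 0.5037 -0.1058  0.0622]
235 250 [202  99   0] [ 0.505  -0.1079  0.0625]
274 245 [201  99   0] [ 0.522  -0.103   0.0608]
274 240 [199  97   0] [ 0.5214 -0.1002  0.0619]
254 240 [199  97   0] [ 0.5111 -0.0939  0.0796]
254 215 [161  80   0] [ 0.5013 -0.0394  0.2013]
240 245 [185  90   0] [ 0.5061 -0.0973  0.079 ]
160 [(250, 0.0782), (253, 0.0796), (256, 0.0813), (259, 0.0799), (262, 0.0794)]
164 [(247, 0.0614), (250, 0.0802), (253, 0.0809), (256, 0.08), (259, 0.0791), (262, 0.0792), (265, 0.0619)]
168 [(244, 0.0624), (247, 0.0625), (250, 0.0782), (253, 0.0815), (256, 0.0796), (259, 0.0794), (262, 0.0798), (265, 0.0617)]
172 [(244, 0.0616), (247, 0.062), (250, 0.0786), (253, 0.0801), (256, 0.0784), (259, 0.0793), (262, 0.0793), (265, 0.0619), (268, 0.061)]
176 [(244, 0.0626), (247, 0.0618), (250, 0.0791), (253, 0.0793), (256, 0.0804), (259, 0.08), (262, 0.0791), (265, 0.0617), (268, 0.0616)]
180 [(247, 0.062), (250, 0.0788), (253, 0.0789), (256, 0.079), (259, 0.0796), (262, 0.0783), (265, 0.0612)]
184 [(250, 0.0785), (253, 0.079), (259, 0.0807), (262, 0.0789)]
188 [(250, 0.0787), (253, 0.08), (259, 0.0796), (262, 0.0779)]
192 [(250, 0.0792), (253, 0.0808), (259, 0.0805), (262, 0.0777)]
```

```bash
python3 -m inch '[{"slide":[0,0,0],"turn":0,"grip":4},{"slide":[0,0,0],"turn":0,"grip":4},{"slide":[0,0,-0.9],"turn":0,"grip":4},{"slide":[0,0.1,-0.9],"turn":0,"grip":4},{"slide":[0,0.1,-0.9],"turn":0,"grip":1},{"slide":[0,0.1,-0.9],"turn":0,"grip":1},{"slide":[0,0.1,-0.9],"turn":0,"grip":1},{"slide":[0,0.1,-0.9],"turn":0,"grip":1},{"slide":[0,0.1,-0.9],"turn":0,"grip":1},{"slide":[0,0.1,-0.9],"turn":0,"grip":1}]' 40
```

```text
time: 4.55
eef_pos: [0.5137, -0.1087, 0.0667]
tcp_rot: [0.64, 0.768, -0.001, -0.001]
contact_force: [-4.3, -1.2, 5.4]
opening: 0.153
finger_force: 40.6
```

```bash
python3 -m inch '[{"slide":[0,0,0],"turn":-0.1,"grip":1},{"slide":[0,0,0],"turn":-0.2,"grip":1},{"slide":[0,0,0],"turn":-0.3,"grip":1},{"slide":[0,0,0],"turn":-0.4,"grip":1},{"slide":[0,0,0],"turn":-0.5,"grip":1},{"slide":[0,0,0],"turn":-0.6,"grip":1},{"slide":[0,0,0],"turn":-0.7,"grip":1},{"slide":[0,0,0],"turn":-0.8,"grip":1},{"slide":[0,0,0],"turn":-0.9,"grip":1},{"slide":[0,0,0],"turn":-1.0,"grip":1},{"slide":[0,0,0],"turn":-1.1,"grip":1},{"slide":[0,0,0],"turn":-1.2,"grip":1},{"slide":[0,0,0],"turn":-1.27,"grip":1},{"slide":[0,0,0],"turn":-1.32,"grip":1},{"slide":[0,0,0],"turn":-1.32,"grip":1}]' 40
python3 - <<'E'
from h import *
s=ctrl.get_state();print(s['contact_force'],s['wrist_torque']);tool([.5135,-.1075,.06])
E
```

```text
time: 6.05
eef_pos: [0.5135, -0.1089, 0.0667]
tcp_rot: [0.036, 0.999, -0.0, -0.002]
contact_force: [-6.1, -2.4, 6.3]
opening: 0.15
finger_force: 41.3
[-6.06252452 -2.43719916  6.26435688] [-0.35429613  1.00520488 -0.49741685]
slide cm [0.   0.14 0.67] heading 1.4998
```

```bash
python3 -m inch '[{"slide":[0,0,0],"turn":0.02,"grip":3.5},{"slide":[0,0,0],"turn":0.02,"grip":3.5},{"slide":[0,0,0],"turn":0.02,"grip":3.5},{"slide":[0,0,-3],"turn":0,"grip":3.5},{"slide":[0,0,-7],"turn":0,"grip":3.5},{"slide":[0,0,-11],"turn":0,"grip":4.5},{"slide":[0,2,-14],"turn":0,"grip":5.5},{"slide":[0,6,-14],"turn":0,"grip":5.5},{"slide":[-0.2,10,-14],"turn":0,"grip":5.5},{"slide":[-0.3,14,-14],"turn":0,"grip":5.5},{"slide":[-0.4,17,-14],"turn":0,"grip":5.5},{"slide":[-0.5,20.1,-14],"turn":0,"grip":5.5},{"slide":[-0.5,20.1,-14],"turn":0,"grip":5.5},{"slide":[-0.5,20.1,-14],"turn":0,"grip":5.5}]' 40
python3 - <<'E'
from h import *
import pickle
c=cam('wrist');pickle.dump(c,open('w3.pkl','wb'));save('w3',c[0])
t=cam('top')
P=cloud(c);im=c[0].astype(int);D=np.array([.5325,.0915])
r=np.hypot(P[...,0]-D[0],P[...,1]-D[1])
m=(r<.035)&(P[...,2]>.072)&(P[...,2]<.088);q=P[m][:,:2].astype(np.float32);print('knob',m.sum(),cv2.minEnclosingCircle(q))
red=(im[...,0]-im[...,1:].max(2)>70)&(r<.04);print('red',red.sum(),np.median(P[red],0))
g=(im[...,1]-im[...,0]>50)&(im[...,1]-im[...,2]>30)&(r<.05);print('green',g.sum(),np.median(P[g],0))
m=(r<.03)&(abs(P[...,2]-.052)<.003);print('skirt',cv2.minEnclosingCircle(P[m][:,:2].astype(np.float32)))
tool([.5325,.0915,.06])
P=cloud(t);im=t[0].astype(int);m=(im[...,0]-im[...,2]>80)&(P[...,2]>.07)&(P[...,2]<.09)&(np.hypot(P[...,0]-.513,P[...,1]+.108)<.045)
print('clamp',cv2.minAreaRect(P[m][:,:2].astype(np.float32)))
E
```

```text
time: 7.45
eef_pos: [0.5337, 0.0922, 0.2061]
tcp_rot: [0.034, 0.999, -0.0, -0.0]
contact_force: [0.5, -0.7, -0.3]
opening: 0.64
finger_force: 0.0
knob 1516 ((0.5334154367446899, 0.09145791083574295), 0.019046204164624214)
red 38 [0.51472932 0.07748392 0.0524359 ]
green 134 [0.49697969 0.09471116 0.04721666]
skirt ((0.533217191696167, 0.09127037227153778), 0.027222586795687675)
slide cm [ 0.12  0.04 14.61] heading 1.5005
clamp ((0.5121922492980957, -0.10818555951118469), (0.013418437913060188, 0.04272344708442688), 88.54967498779297)
```

View pics/w3.png

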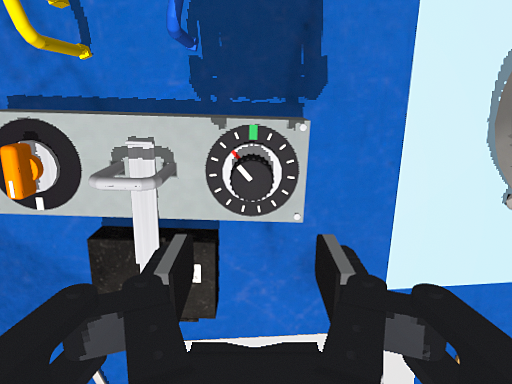

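The wrist view shows the green mark at (253,131), the red pointer at (235,155) and the knob at (250,172). The clamp bar now lies along the lock's x, at the white mark. The dial reads about -0.73 rad, so I'll grasp it and turn it clockwise.

```bash
python3 -m inch '[{"slide":[0,-0.1,4],"turn":0,"grip":5.5},{"slide":[0,-0.1,8],"turn":0,"grip":5.5},{"slide":[0,-0.1,11],"turn":0,"grip":5.5},{"slide":[0,-0.1,13.5],"turn":0,"grip":5.5},{"slide":[0,-0.1,14.8],"turn":0,"grip":5.5},{"slide":[0,-0.1,14.8],"turn":0,"grip":5.5},{"slide":[0,-0.1,14.8],"turn":0,"grip":3},{"slide":[0,-0.1,14.8],"turn":0,"grip":3},{"slide":[0,-0.1,14.8],"turn":0,"grip":3},{"slide":[0,-0.1,14.8],"turn":0,"grip":3},{"slide":[0,-0.1,14.8],"turn":0,"grip":3},{"slide":[0,-0.1,14.8],"turn":0,"grip":3}]' 40
python3 - <<'E'
from h import *
s=ctrl.get_state();print(s['contact_force'],s['wrist_torque']);tool([.5334,.0914,.06])
E
```

```text
time: 8.75
eef_pos: [0.535, 0.0901, 0.0601]
tcp_rot: [0.034, 0.999, -0.001, 0.001]
contact_force: [-1.6, -4.2, 7.0]
opening: 0.403
finger_force: 40.8
[-1.62370255 -4.21885736  6.95303905] [-0.77975982  0.26229767  0.01213959]
slide cm [0.17 0.12 0.01] heading 1.5018
```

```bash
python3 -m inch '[{"slide":[0.15,0,-0.2],"turn":0,"grip":3},{"slide":[0.15,0,-0.2],"turn":0.1,"grip":3},{"slide":[0.15,0,-0.2],"turn":0.2,"grip":3},{"slide":[0.15,0,-0.2],"turn":0.31,"grip":3},{"slide":[0.15,0,-0.2],"turn":0.31,"grip":3},{"slide":[0.15,0,-0.2],"turn":0.4,"grip":3},{"slide":[0.15,0,-0.2],"turn":0.5,"grip":3},{"slide":[0.15,0,-0.2],"turn":0.6,"grip":3},{"slide":[0.15,0,-0.2],"turn":0.7,"grip":3},{"slide":[0.15,0,-0.2],"turn":0.73,"grip":3},{"slide":[0.15,0,-0.2],"turn":0.73,"grip":3}]' 40
python3 - <<'E'
from h import *
s=ctrl.get_state();print(s['contact_force'],s['wrist_torque']);tool([.5334,.0914,.06])
c=cam('wrist');P=cloud(c);im=c[0].astype(int)
r=np.hypot(P[...,0]-.5334,P[...,1]-.0914)
red=(im[...,0]-im[...,1:].max(2)>70)&(r<.04);print('red',red.sum(),np.median(P[red],0) if red.any() else 0)
E
```

```text
time: 9.85
eef_pos: [0.5343, 0.089, 0.0603]
tcp_rot: [0.389, 0.921, -0.0, 0.004]
contact_force: [5.6, -8.2, -5.9]
opening: 0.405
finger_force: 42.7
[ 5.62915425 -8.20547367 -5.85110321] [-1.44120224 -0.94117071 -0.07057091]
slide cm [0.24 0.1  0.03] heading 0.7708
red 137 [0.51067374 0.09366682 0.05235966]
```

The pointer now reads about 0.01 rad. I'll release the dial, lift, and go above the shackle.

```bash
python3 -m inch '[{"slide":[0,0,0],"turn":0,"grip":5.5},{"slide":[0,0,0],"turn":0,"grip":5.5},{"slide":[0,0,0],"turn":0,"grip":5.5},{"slide":[0,0,-3],"turn":0,"grip":5.5},{"slide":[0,0,-7],"turn":0,"grip":5.5},{"slide":[0,0,-11],"turn":0,"grip":5.5},{"slide":[0,0,-15],"turn":0.1,"grip":5},{"slide":[-2,-2.5,-16],"turn":0.2,"grip":4},{"slide":[-4,-5,-16],"turn":0.33,"grip":4},{"slide":[-6.2,-7.5,-16],"turn":0.46,"grip":4},{"slide":[-6.2,-7.5,-16],"turn":0.6,"grip":4},{"slide":[-6.2,-7.5,-16],"turn":0.73,"grip":4},{"slide":[-6.2,-7.5,-16],"turn":0.87,"grip":4},{"slide":[-6.2,-7.5,-16],"turn":0.87,"grip":4},{"slide":[-6.2,-7.5,-16],"turn":0.87,"grip":4}]' 40
python3 - <<'E'
from h import *
c=cam('wrist');save('w4',c[0]);P=cloud(c);im=c[0].astype(int)
r=np.hypot(P[...,0]-.5334,P[...,1]-.0914)
red=(im[...,0]-im[...,1:].max(2)>70)&(r<.04)
if red.any():
    q=np.median(P[red],0);print('red',red.sum(),q); r_=q[:2]-[.5334,.0914]; y=-.095
    print('ang',np.arctan2(r_@[-np.sin(y),np.cos(y)],-(r_@[np.cos(y),np.sin(y)])))
m=(P[...,2]>.088)&(P[...,2]<.11)&(np.hypot(P[...,0]-.5235,P[...,1]+.008)<.05)
q=P[m].astype(np.float32);print('crown',m.sum(),cv2.minAreaRect(q[:,:2]),np.percentile(q[:,2],[50,95]))
h=q[q[:,2]>.098];print(cv2.minAreaRect(h[:,:2]))
tool([.5235,-.0082,.0813])
E
```

```text
time: 11.4
eef_pos: [0.5215, -0.0055, 0.2203]
tcp_rot: [0.74, 0.672, 0.0, -0.0]
contact_force: [-0.6, 0.1, 0.4]
opening: 0.473
finger_force: 0.0
red 42 [0.51075294 0.09299337 0.05247906]
ang -0.024759236758318932Traceback (most recent call last):
  File "<stdin>", line 9, in <module>
cv2.error: OpenCV(4.12.0) /io/opencv/modules/imgproc/src/convhull.cpp:143: error: (-215:Assertion failed) total >= 0 && (depth == CV_32F || depth == CV_32S) in function 'convexHull'
```

View pics/w4.png

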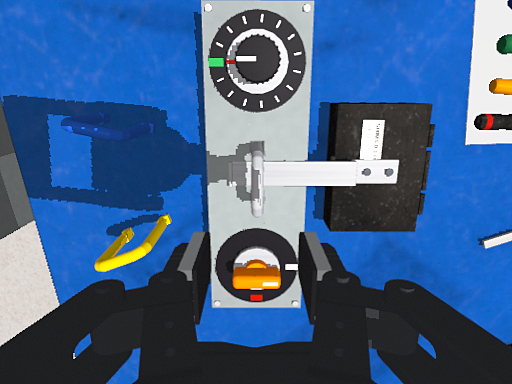

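The green mark at (216,62) and the pointer line up. The clamp is free at (257,277). The shackle crown runs from about (256,150) to (258,215) and has no depth reading, so I'll use rays at its known height.

Run:
```python
from h import *
c=cam('wrist');P=cloud(c)
for v in (155,165,175,185,195,205,212): print(v,[(u,int(c[0][v,u].min()),round(float(P[v,u,2]),3)) for u in range(246,270,2)])
y=-.095;ex=np.array([np.cos(y),np.sin(y),0]);ey=np.array([-ex[1],ex[0],0])
L=np.array([.5235,-.0082,0])
print('pred crown ends/mid',proj(c,[L+[0,0,.1]-.015*ey,L+[0,0,.1],L+[0,0,.1]+.015*ey,L+[0,0,.076]-.024*ey,L+[0,0,.076]+.024*ey]).round(1).tolist())
for u,v in((257,195),(257,175),(257,215)): print(at_z(c,u,v,.1).round(4))
tool([.5235,-.0082,.0813])
save('w5',cv2.resize(c[0][120:240,190:330],None,fx=5,fy=5,interpolation=cv2.INTER_CUBIC))
```

```text
155 [(246, 163, 0.045), (248, 201, 0.047), (250, 175, 0.048), (252, 93, 0.093), (254, 132, 0.095), (256, 156, 0.096), (258, 161, 0.098), (260, 168, 0.096), (262, 153, 0.094), (264, 178, 0.046), (266, 199, 0.046), (268, 198, 0.046)]
165 [(246, 177, 0.05), (248, 230, 0.049), (250, 220, 0.05), (252, 133, 0.101), (254, 191, 0.102), (256, 218, 0.103), (258, 220, 0.103), (260, 225, 0.102), (262, 189, 0.101), (264, 235, 0.049), (266, 231, 0.049), (268, 231, 0.05)]
175 [(246, 239, 0.051), (248, 227, 0.05), (250, 219, 0.049), (252, 104, 0.103), (254, 124, 0.104), (256, 128, 0.105), (258, 200, 0.104), (260, 185, 0.104), (262, 205, 0.103), (264, 231, 0.05), (266, 229, 0.051), (268, 229, 0.051)]
185 [(246, 178, 0.049), (248, 217, 0.051), (250, 199, 0.052), (252, 105, 0.103), (254, 125, 0.103), (256, 128, 0.106), (258, 190, 0.106), (260, 238, 0.105), (262, 211, 0.103), (264, 219, 0.05), (266, 218, 0.051), (268, 218, 0.048)]
195 [(246, 108, 0.046), (248, 105, 0.047), (250, 88, 0.045), (252, 115, 0.103), (254, 124, 0.103), (256, 129, 0.363), (258, 114, 0.103), (260, 247, 0.104), (262, 199, 0.104), (264, 182, 0.046), (266, 203, 0.046), (268, 196, 0.046)]
205 [(246, 201, 0.046), (248, 200, 0.046), (250, 184, 0.047), (252, 151, 0.103), (254, 212, 0.104), (256, 232, 0.104), (258, 238, 0.106), (260, 239, 0.104), (262, 200, 0.104), (264, 201, 0.047), (266, 201, 0.046), (268, 198, 0.045)]
212 [(246, 200, 0.363), (248, 200, 0.047), (250, 195, 0.047), (252, 122, 0.099), (254, 181, 0.102), (256, 209, 0.102), (258, 211, 0.103), (260, 217, 0.101), (262, 183, 0.098), (264, 203, 0.047), (266, 201, 0.046), (268, 202, 0.045)]
pred crown ends/mid [[257.1, 204.9], [257.1, 187.2], [257.1, 169.1], [256.8, 205.9], [256.9, 152.8]]
[ 0.5228 -0.0147  0.1   ]
[0.5244 0.0019 0.1   ]
[ 0.5212 -0.0319  0.1   ]
slide cm [-0.25  0.22 13.9 ] heading -0.0966
```

View pics/w5.png

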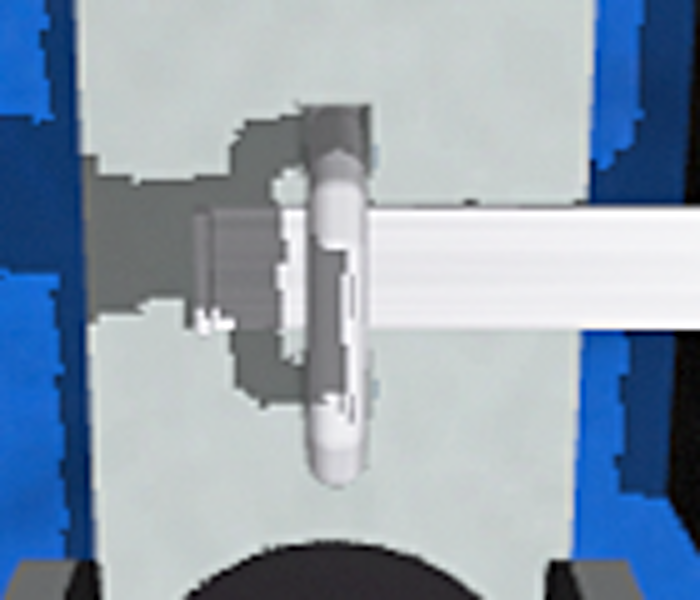

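The crown matches its prediction. I'll descend and pinch it.

```bash
python3 -m inch '[{"slide":[-0.25,0.2,4],"turn":0,"grip":4},{"slide":[-0.25,0.2,8],"turn":0,"grip":4},{"slide":[-0.25,0.2,11],"turn":0,"grip":4},{"slide":[-0.25,0.2,13],"turn":0,"grip":4},{"slide":[-0.25,0.2,13.9],"turn":0,"grip":4},{"slide":[-0.25,0.2,13.9],"turn":0,"grip":4},{"slide":[-0.25,0.2,13.9],"turn":0,"grip":0.6},{"slide":[-0.25,0.2,13.9],"turn":0,"grip":0.6},{"slide":[-0.25,0.2,13.9],"turn":0,"grip":0.6},{"slide":[-0.25,0.2,13.9],"turn":0,"grip":0.6},{"slide":[-0.25,0.2,13.9],"turn":0,"grip":0.6},{"slide":[-0.25,0.2,13.9],"turn":0,"grip":0.6},{"slide":[-0.25,0.2,13.9],"turn":0,"grip":0.6}]' 40
python3 - <<'E'
from h import *
s=ctrl.get_state();print(s['contact_force'],s['wrist_torque']);tool([.5235,-.0082,.0813])
E
```

```text
time: 12.8
eef_pos: [0.5247, -0.0088, 0.0831]
tcp_rot: [0.741, 0.671, 0.001, 0.001]
contact_force: [-1.3, -0.1, 5.7]
opening: 0.098
finger_force: 39.4
[-1.25933805 -0.14874422  5.68454636] [0.07034685 0.08849825 0.05338734]
slide cm [ 0.05 -0.13  0.18] heading -0.0989
```

Pinched (8–10 mm opening, 39 N). A slow trial lift of 1 cm first.

```bash
python3 -m inch '[{"slide":[0,0,-0.3],"turn":0,"grip":0.6},{"slide":[0,0,-0.6],"turn":0,"grip":0.6},{"slide":[0,0,-0.9],"turn":0,"grip":0.6},{"slide":[0,0,-1.2],"turn":0,"grip":0.6},{"slide":[0,0,-1.2],"turn":0,"grip":0.6}]' 40
```

```text
time: 13.3
eef_pos: [0.5233, -0.0085, 0.0935]
tcp_rot: [0.741, 0.671, -0.0, -0.0]
contact_force: [0.1, 0.1, -2.1]
opening: 0.099
finger_force: 39.0
```

The lift is nearly force-free, so it comes out easily. I'll lift the rest of the way.

```bash
python3 -m inch '[{"slide":[0,0,-0.6],"turn":0,"grip":0.6},{"slide":[0,0,-1.2],"turn":0,"grip":0.6},{"slide":[0,0,-1.8],"turn":0,"grip":0.6},{"slide":[0,0,-2.4],"turn":0,"grip":0.6},{"slide":[0,0,-3.0],"turn":0,"grip":0.6},{"slide":[0,0,-4],"turn":0,"grip":0.6},{"slide":[0,0,-6],"turn":0,"grip":0.6},{"slide":[0,0,-8],"turn":0,"grip":0.6},{"slide":[0,0,-10],"turn":0,"grip":0.6},{"slide":[0,0,-12],"turn":0,"grip":0.6},{"slide":[0,0,-14],"turn":0,"grip":0.6},{"slide":[0,0,-15],"turn":0,"grip":0.6},{"slide":[0,0,-15],"turn":0,"grip":0.6},{"slide":[0,0,-15],"turn":0,"grip":0.6}]' 40
python3 - <<'E'
from h import *
a=cam('wrist');s=cam('scene')
save('fin',np.hstack([a[0],s[0]])[:, :]) ; f=np.hstack([cv2.resize(a[0],(400,300)),cv2.resize(s[0][90:290,150:350],(300,300))]);save('fin2',f)
E
```

```text
time: 14.7
eef_pos: [0.523, -0.0085, 0.2427]
tcp_rot: [0.741, 0.671, -0.0, -0.0]
contact_force: [-1.0, -0.1, -1.8]
opening: 0.102
finger_force: 39.1
```

View pics/fin2.png

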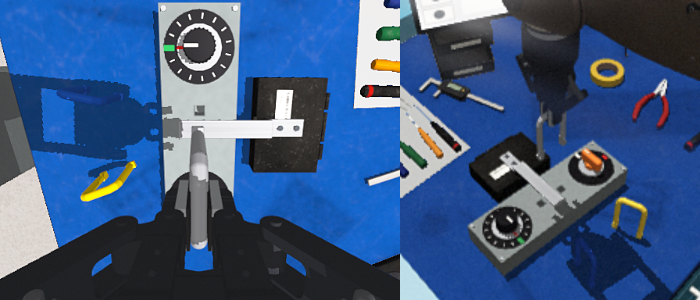

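The shackle is held upright well above the lock (left panel, about (200,190)). The dial pointer is at the green mark (170,47) and the clamp is free.

```bash
python3 -c "
from plant import ctrl
print(ctrl.sign_off())"
```

```text
the job is handed in; nothing more can be done
None
```

The job is done and handed in at about 15 s: clamp turned to its stop, dial in the click at the green mark, and the shackle lifted out freely and held upright, its feet about 13 cm above the lock's face.

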